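# Press the T-piece down and slide it under the hold-down spring of the tacking jig

## Task

The aluminium T-piece lies in the tacking jig on its sprung copper bed, too high to go under the leaf spring. With the fingertips press its foot down hard, keep it pressed and slide it along the rails under the leaf spring until it is fully home against the end stop, then let go so that the spring holds it there. Do not grip or lift the T-piece, do not touch the leaf spring, and leave the other things on the bench where they are.

Things in the scene. Friction and masses are not known exactly. Their poses are not given: they have to be found in the camera images.
- jig: Steel jig fixed to the bench: base 300 x 110 x 10 mm (own x -170 to +130 mm). Two side rails along x, 60 mm apart inside, 16 mm wide, tops 34 mm above the bench, x -155 to +105 mm; between, a 56 mm wide sprung copper bed, x -154 to +68 mm. Cheeks 65 mm high at the +x end hold a leaf spring. Origin: on the bench, mid channel. x: along the channel towards spring and stop (the way to slide); z up.
- tpiece: Aluminium T-piece, about 0.27 kg: foot 130 (x) x 56 (y) x 12 mm thick; upright rib across it at mid length, 10 mm thick, 24 mm high above the foot. Behind the rib is a bare area 60 x 56 mm to press on; the rib's rear face (x = -5 mm) can be pushed. Origin: centre of underside; x forward to the stop. Foot's top: 42 mm above the bench at the start; pressed fully down 34 mm, flush with the rails.
- tpiece_front (a point): Middle of the front end face of the T-piece's foot (65 mm ahead of its origin, 6 mm above its underside).
- spring_nose (a point): Fixed point: lower edge of the leaf spring's square nose at rest, facing the T-piece, 38 mm above the bench, jig x = 30 mm. The 46 mm wide leaf runs from here to a pin at jig x = 103 mm, 56 mm high, dipping to 32 mm above the bench at jig x = 49 to 55 mm, so it rubs on the foot. Unless the foot is pressed down at least 4 mm (fully is safest) it butts on the nose, which does not give way.
- end_stop (a point): Fixed point: middle of the end stop's face that the foot's front end must meet, jig x = 72 mm, at rail-top height (34 mm above the bench). Home, the rib is still 18 mm short of the spring's nose.
- bed (a joint): Downward travel of the sprung copper bed under the T-piece: 0 up (start), 0.008 m fully down. Pressing the T-piece down on it takes about 6 N to start and about 15 N to reach the bottom. The copper is polished (friction about 0.3, like the ground rails).
- leaf (a joint): Lift of the leaf spring about its pin, rad: 0 at rest with nothing under it; about 0.04 with the fully pressed foot under it, about 0.12 once the T-piece is let go and the bed lifts it against the leaf. It presses with roughly 7 to 11 N. It is smooth (friction about 0.2).
- tube_offcut: Bystander: square aluminium tube offcut 40 x 40 x 55 mm standing upright near the jig. Origin at the underside.
- angle_offcut: Bystander: steel angle offcut 80 mm long, 30 mm wide and high, beside the jig. Origin at the underside.
- gas_cup: Bystander: ceramic torch nozzle, 22 mm wide, 42 mm high, standing beside the jig. Origin at the underside.
- flux_tin: Bystander: round jar 52 mm wide, 60 mm high, standing beside the jig. Origin at the underside.
- setsquare: Bystander: grey L-shaped setting block 90 mm long, 72 mm high, at the left of the bench. Origin at the underside.
- brush: Bystander: brush lying at the left rear of the bench. Origin at the underside.
- hammer: Bystander: hammer lying at the right of the bench. Origin at the underside.
There are look-alikes about, which are no part of the job. What is meant by the tpiece is not black or turquoise, and is the smaller of those in its own colour.

How it is judged:
By the outcome, as a careful person would: the job done as asked, in the order asked, and still so for the second after the job is handed in, with the robot touching nothing.
It also fails if it takes over 42 s, if anything falls off the work surface, if the arm or the gripper's body presses on something with over 40 N, if the wrist force passes 120 N, or if a joint passes its speed limit or range.

## Robot

A 7-joint arm with a two-finger parallel gripper is mounted at the origin on the work surface. World frame = base frame: x ahead of the robot, y to its left, z up, the work surface at z = 0. Lengths are in m, angles in rad, forces in N, time in s.
With the tool pointing down it reaches from about 0.4 to 0.875 m from the base axis. Payload 19.3 kg.
Tool frame: the origin (TCP) lies midway between the tips of the shut fingers; the grasp point (between the pads) lies 19 mm behind it; z points along the fingers, y is the line along which they close (so a half turn about z gives the same grasp; the last joint's range is limited). The gripper opens to 85 mm and grips with 20 to 120 N. Pads are 22 mm wide; open, the fingers measure 114 mm over their backs; the gripper's body (76 mm by 85 mm) begins 54 mm behind the grasp point. The pads swing forward as they close: fully open they stand 13 mm farther back than shut.
Start: joints at [1.174, 0.521, -0.036, 1.599, 0.021, 1.021, -0.113], TCP at [0.201, -0.592, 0.2] pointing down, gripper open.
Joint ranges: [-2.91, 2.91], [-0.3, 2.13], [-1.5, 1.42], [0.17, 2.43], [-1.26, 4.41], [0.16, 1.93], [-2.52, 2.52]. Speed limits (rad/s): [1.89, 1.89, 2.39, 2.39, 3.01, 3.01, 3.01].

## Interface

Orientations are given as [roll, pitch, yaw] about the fixed x, y, z axes, in that order (R = Rz(yaw) Ry(pitch) Rx(roll)).
In Python, from workcell import * gives the robot as it stands. The module is installed in compiled form; this text tells all that it offers.
- The arm moves only by the tool play_rows, never from a script. Its argument "deltas" is a list of rows, each a list of 7 numbers: the shift along the tool's x, y, z in units of 500 mm (1.0 is 500 mm), then the turn, a rotation vector about the tool's x, y, z in units of 120 degrees (1.0 is 120 degrees), then the closure, from 0 (fully open) to 1 (shut). A call has 1 to 10 rows; each row is the pose to reach, as a shift and turn from the pose commanded when the call began, along the tool's axes at that moment; what a row does not reach only later rows make up. A row lasts 1/10 s, in which the tool goes at most 50 mm and 8.59 degrees, less where a joint would pass 70% of its speed; a pose out of reach is approached as far as the arm can. A call with a number of a shift or a turn outside -1 to 1 is refused whole. A call with a gripper value outside its range is refused whole. The fingers move at their own pace and stop on an object; "newtons" is the grip in N (left out, the last holds). Time passes only in rows, so rows that repeat a pose let the fingers close. It gives the time, the measured TCP pose, the force, the opening and the grip force at its end, in the units of the state.
- observe(): the state, without advancing time (a new reading comes with each control period).
- grab_frame(name): name is "scene" or "top" or "wrist"; returns the picture (420x560x3 uint8, red, green, blue); there is no depth.
- get_calibration(name): a dict with "fovy" (degrees; the focal length in pixels is half the picture's height over the tangent of half this angle, whatever the lens; pixels are square), "cx", "cy" (the principal point, pixels), "xyz" and "rotation" of the camera in the world. Camera axes: x right, y down, z forward; pixel columns grow to the right and rows downward; lengths in m; the calibration is good to about 2 mm. A picture is of the moment at which its call begins: read the wrist's pose just before it. get_calibration takes no time and is no camera call; for the wrist camera it gives the pose at the moment of the call.
- job_done(): hands the job in; it is judged then, once.
The state is a dict: "clock": time; "qpos": joint angles; "qd": joint speeds; "joint_efforts": joint torques, N m; "position": TCP position; "tool_rot": TCP orientation; "force": force on the tool from outside, world axes, zero at the start; "moment": the same for the moment, N m; "grip_width": finger opening in m; "finger_force": force on a finger pad.
Only numpy, scipy, OpenCV 4.12 (cv2) and the standard library are available. Lean on these libraries where they do the work, as an engineer would, in place of code of your own. Each camera call takes 0.05 s, during which the arm holds its last target. There are 200 camera calls.

## Working session

There is one attempt and no reset: what is moved stays moved. The work goes in short steps, Python scripts to look and compute and a tool call to move; the robot and the scene stay as the last step left them, time stands still between calls to the robot, and variables do not carry over. Pictures are saved under pics/ and viewed, at most 10 in all, crops included, and the job is handed in when it is done.

Besides the shell and the picture viewer there is one more tool, called after "Emit:" in YAML: its name, and indented under it one key for each argument. play_rows: Moves the arm, as the interface text tells. Its arguments: {"type":"object","properties":{"deltas":{"type":"array"},"newtons":{"type":"number"}},"required":["deltas"]}

```bash
mkdir -p pics
python3 - <<'E'
from workcell import *
import cv2
for n in("scene","top"):
    im=grab_frame(n); cv2.imwrite(f"pics/{n}0.png",im[:,:,::-1]); print(n,get_calibration(n))
s=observe(); print(s)
E
```

```text
scene {'fovy': 57.02191549915695, 'cx': 287.9690153618246, 'cy': 206.5210093735942, 'xyz': array([0.91031845, 0.55556802, 0.73290701]), 'rotation': array([-2.31998831, -0.00424416,  2.5068933 ])}
top {'fovy': 45.946741763110666, 'cx': 280.46844850044687, 'cy': 205.12949920440974, 'xyz': array([ 0.26536164, -0.00647629,  1.66145033]), 'rotation': array([-2.98332637,  0.01627945, -1.56968929])}
{'clock': 0.1, 'qpos': array([ 1.17379233,  0.52193304, -0.03633904,  1.5999224 ,  0.02118156,
        1.02111812, -0.11279939]), 'qd': array([ 0.00014501, -0.0017502 ,  0.00039068, -0.00085687, -0.00189084,
        0.00085354,  0.002598  ]), 'joint_efforts': array([ 2.64057649e-03, -9.28505445e+01,  1.98388562e+00, -3.70536017e+01,
        1.81762775e-02,  5.34933584e-03,  2.55795641e-05]), 'position': array([ 0.20051021, -0.59162054,  0.19950673]), 'tool_rot': array([-3.14059697e+00,  4.82732388e-05,  3.26793564e-01]), 'force': array([ 0.77060309,  1.10460602, -0.11474473]), 'moment': array([-0.05164801, -0.01608341, -0.00259555]), 'finger_force': 0.0, 'grip_width': 0.08550060896693841}
```

View pics/scene0.png

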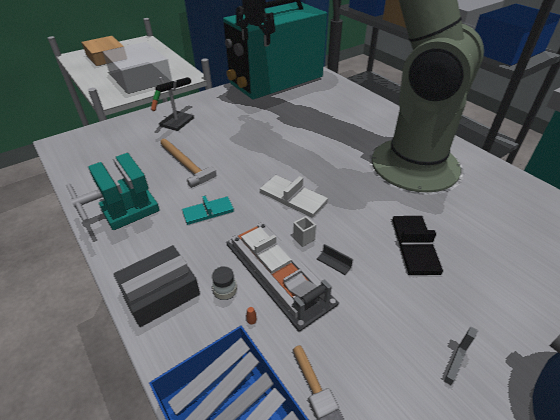

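View pics/top0.png

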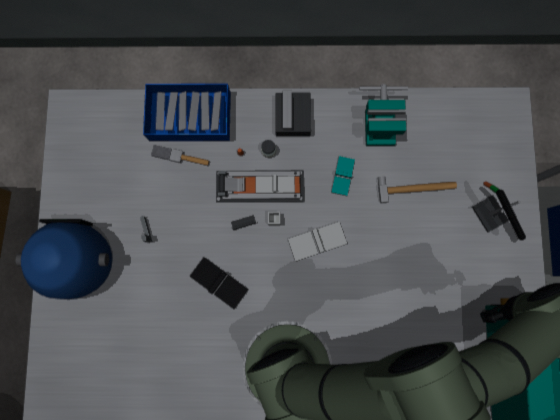

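The top view shows the jig at about (260,186). Its channel runs along the image columns, with the leaf spring on the left (+y) and the T-piece at about (272,185). I'll enlarge that area and get pixel-to-plane positions.

```bash
cat > h.py <<'E'
from workcell import *
import cv2, numpy as np
from scipy.spatial.transform import Rotation as R
def ray(cal,u,v,z,H=420):
    f=H/2/np.tan(np.radians(cal["fovy"])/2)
    d=R.from_euler("xyz",cal["rotation"]).apply([(u-cal["cx"])/f,(v-cal["cy"])/f,1])
    return cal["xyz"]+d*(z-cal["xyz"][2])/d[2]
def proj(cal,p,H=420):
    f=H/2/np.tan(np.radians(cal["fovy"])/2)
    c=R.from_euler("xyz",cal["rotation"]).inv().apply(np.array(p)-cal["xyz"])
    return [cal["cx"]+f*c[0]/c[2],cal["cy"]+f*c[1]/c[2]]
E
python3 - <<'E'
from h import *
im=cv2.imread("pics/top0.png")[130:240,200:320]
a=cv2.resize(im,None,fx=6.5,fy=5.4,interpolation=cv2.INTER_CUBIC)
im2=cv2.imread("pics/top0.png")[160:212,205:315]
cv2.imwrite("pics/topc.png",cv2.resize(im2,None,fx=7,fy=7,interpolation=cv2.INTER_CUBIC))
cal=get_calibration("top")
for u,v,z in [(217,171,.01),(305,171,.01),(217,202,.01),(305,202,.01),(302,185,.04)]: print(u,v,ray(cal,u,v,z))
E
```

```text
217 171 [0.64750755 0.2380052  0.01      ]
305 171 [ 0.64670907 -0.06285878  0.01      ]
217 202 [0.5399942  0.23571033 0.01      ]
305 202 [ 0.53951864 -0.06214139  0.01      ]
302 185 [ 0.59201229 -0.0515186   0.04      ]
```

View pics/topc.png

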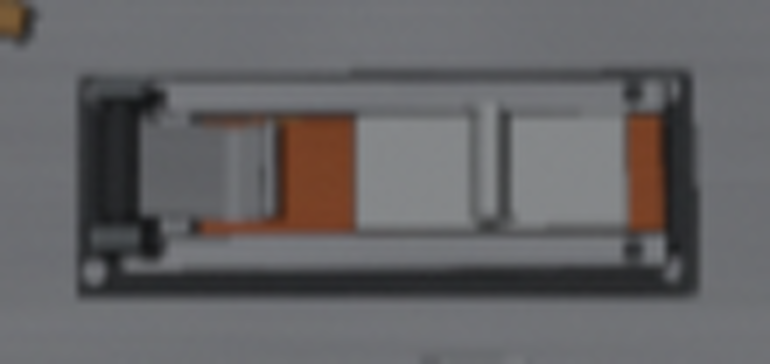

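The crop shows the jig base corners at top-view px (216.4,170.7), (303.6,170), (304.3,202.1) and (216.1,202.4). The T-piece foot's front edge is at u≈255.7 and its rear edge at u≈295, centred on v≈184.6. The rib top is at u≈274.5.

```bash
cat >> h.py <<'E'
def go(target,yaw):
    s=observe(); Rt=R.from_euler("xyz",s["tool_rot"])
    d=Rt.inv().apply(np.array(target)-s["position"])/.5
    w=(Rt.inv()*R.from_euler("xyz",[np.pi,0,yaw])).as_rotvec()/np.radians(120)
    print("delta",d.round(4),"turn",w.round(4))
E
python3 - <<'E'
from h import *
cal=get_calibration("top")
c=[ray(cal,u,v,.01)[:2] for u,v in [(216.4,170.7),(303.6,170),(304.3,202.1),(216.1,202.4)]]
print(np.round(c,4))
for u,v,z in [(255.7,184.6,.042),(295,184.6,.042),(274.5,177,.042),(255.7,176.5,.042),(255.7,193,.042),(295,176.5,.042),(295,193,.042)]: print(ray(cal,u,v,z).round(4))
go([.593,-.05,.2],np.pi/2)
E
```

```text
[[ 0.6486  0.2401]
 [ 0.6502 -0.0581]
 [ 0.5392 -0.0598]
 [ 0.5386  0.2387]]
[0.5933 0.1029 0.042 ]
[ 0.593  -0.0282  0.042 ]
[0.6191 0.0402 0.042 ]
[0.6209 0.1031 0.042 ]
[0.5648 0.1026 0.042 ]
[ 0.6206 -0.0283  0.042 ]
[ 0.5646 -0.0281  0.042 ]
delta [ 1.0912e+00 -7.7390e-01 -3.0000e-04] turn [-4.00e-04 -3.00e-04 -5.94e-01]
```

Emit:
play_rows:
  deltas:
    - [0.1,-0.07,0,0,0,-0.06,1]
    - [0.2,-0.14,0,0,0,-0.12,1]
    - [0.3,-0.21,0,0,0,-0.18,1]
    - [0.4,-0.28,0,0,0,-0.24,1]
    - [0.48,-0.34,0,0,0,-0.3,1]
    - [0.56,-0.4,0,0,0,-0.36,1]
    - [0.64,-0.46,0,0,0,-0.42,1]
    - [0.72,-0.51,0,0,0,-0.48,1]
    - [0.8,-0.57,0,0,0,-0.54,1]
    - [0.88,-0.63,0,0,0,-0.594,1]
  newtons: 30

```text
clock: 1.1
position: [0.4934, -0.1844, 0.2]
tool_rot: [-3.142, 0.0, 1.576]
force: [0.5, -0.3, 0.9]
grip_width: 0.0001
finger_force: 0.0
```

Run:
```python
from h import *
s=observe(); print(s["clock"],s["position"],s["tool_rot"],s["grip_width"])
go([.593,-.03,.2],np.pi/2+.007)
```

```text
1.1 [ 0.49340715 -0.18439214  0.20000181] [-3.14156739e+00  8.59548037e-05  1.57566921e+00] 9.955155666576731e-05
delta [ 0.3078  0.2007 -0.    ] turn [-0.     0.    -0.001]
```

Emit:
play_rows:
  deltas:
    - [0.08,0.05,0,0,0,0,1]
    - [0.16,0.1,0,0,0,0,1]
    - [0.24,0.15,0,0,0,0,1]
    - [0.308,0.2,0,0,0,-0.001,1]
    - [0.308,0.2,0,0,0,-0.001,1]
    - [0.308,0.2,0,0,0,-0.001,1]

```text
clock: 1.7
position: [0.5925, -0.0313, 0.1994]
tool_rot: [-3.141, -0.0, 1.575]
force: [-0.3, -1.0, -0.5]
grip_width: 0.0002
finger_force: 0.0
```

Run:
```python
from h import *
cal=get_calibration("wrist"); s=observe()
im=grab_frame("wrist"); cv2.imwrite("pics/w1.png",im[:,:,::-1]); print(cal,s["position"],s["force"])
for p in [(.593,.103,.042),(.593,-.028,.042),(.593,.182,.034)]: print(proj(cal,p))
```

```text
{'fovy': 63.275971287511716, 'cx': 273.54949838867066, 'cy': 207.2343330444642, 'xyz': array([0.59270372, 0.04487239, 0.37241844]), 'rotation': array([2.83711957e+00, 1.11770800e-03, 3.10600907e-03])} [ 0.59254203 -0.0312826   0.1993952 ] [-0.31409288 -1.04652893 -0.48075254]
[np.float64(274.51794490577714), np.float64(30.389504709853043)]
[np.float64(273.99366313434996), np.float64(177.3683623468966)]
[np.float64(274.88078288833987), np.float64(-73.76253515503558)]
```

View pics/w1.png

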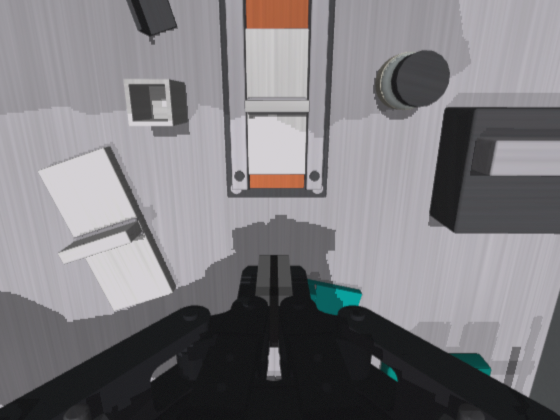

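The wrist view shows the foot's front edge at v≈28, its rear edge at v≈174 and the rib's rear at v≈112, centred on u≈277.5. That agrees with the top view to about 3 mm, putting the centre at x≈0.5945, the rib's rear face at y≈0.034 and the foot's front at y≈0.104.

Emit:
play_rows:
  deltas:
    - [0.05,0.002,0.04,0,0,0,1]
    - [0.098,0.004,0.1,0,0,0,1]
    - [0.098,0.004,0.17,0,0,0,1]
    - [0.098,0.004,0.23,0,0,0,1]
    - [0.098,0.004,0.27,0,0,0,1]
    - [0.098,0.004,0.29,0,0,0,1]
    - [0.098,0.004,0.29,0,0,0,1]

```text
clock: 2.45
position: [0.5938, 0.0158, 0.0542]
tool_rot: [-3.14, 0.0, 1.572]
force: [0.1, 0.5, 0.5]
grip_width: 0.0002
finger_force: 0.0
```

Run:
```python
from h import *
cal=get_calibration("wrist"); s=observe()
im=grab_frame("wrist"); cv2.imwrite("pics/w2.png",im[:,:,::-1]); print(s["clock"],s["position"],s["force"])
for p in [(.5945,.034,.042),(.5945,.018,.042),(.5945,-.028,.042)]: print(proj(cal,p))
```

```text
2.45 [0.59379993 0.01578618 0.05424611] [0.13319736 0.47120613 0.48589605]
[np.float64(274.4507865513818), np.float64(206.78758495527137)]
[np.float64(274.42360031529205), np.float64(232.9484030922548)]
[np.float64(274.35228212034764), np.float64(301.57659868505)]
```

View pics/w2.png

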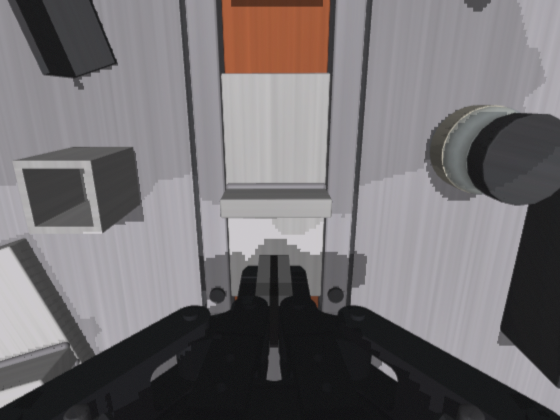

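Emit:
play_rows:
  deltas:
    - [0,0.001,0.012,0,0,0,1]
    - [0,0.001,0.02,0,0,0,1]
    - [0,0.001,0.028,0,0,0,1]
    - [0,0.001,0.034,0,0,0,1]
    - [0,0.001,0.038,0,0,0,1]
    - [0,0.001,0.04,0,0,0,1]
    - [0,0.001,0.04,0,0,0,1]

```text
clock: 3.2
position: [0.595, 0.0169, 0.0349]
tool_rot: [-3.141, -0.0, 1.573]
force: [-0.2, 0.7, 0.3]
grip_width: 0.0001
finger_force: 0.0
```

Emit:
play_rows:
  deltas:
    - [0,0,0.002,0,0,0,1]
    - [0,0,0.004,0,0,0,1]
    - [0,0,0.004,0,0,0,1]

```text
clock: 3.5
position: [0.595, 0.0169, 0.0329]
tool_rot: [-3.141, 0.0, 1.573]
force: [-0.1, 0.1, 0.5]
grip_width: -0.0002
finger_force: 0.0
```

Run:
```python
from h import *
s=observe(); print(s["clock"],s["position"],s["force"],s["moment"],s["joint_efforts"])
im=grab_frame("wrist"); cv2.imwrite("pics/w3.png",im[:,:,::-1])
```

```text
3.5 [0.59497493 0.01688147 0.03291677] [-0.13742877  0.09735559  0.50965925] [ 0.03731724 -0.01440263 -0.01892986] [-3.37395142e-02 -9.83901787e+01 -7.57227659e+00 -2.63326603e+01
  3.91410221e-02 -5.65122231e-02 -2.07386690e-02]
```

View pics/w3.png

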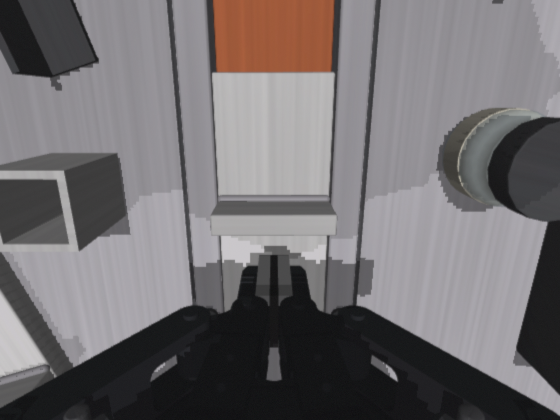

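The fingertips are at (275,255) on the bare area, behind the rib (v≈234), and not yet loaded. I'll go down in small steps.

Emit:
play_rows:
  deltas:
    - [0,0,0.002,0,0,0,1]
    - [0,0,0.004,0,0,0,1]
    - [0,0,0.004,0,0,0,1]

```text
clock: 3.85
position: [0.5949, 0.0169, 0.0309]
tool_rot: [-3.141, 0.0, 1.573]
force: [0.0, -0.0, -0.4]
grip_width: 0.0001
finger_force: 0.0
```

Run:
```python
from h import *
im=grab_frame("scene"); cv2.imwrite("pics/s2f.png",im[:,:,::-1])
cal=get_calibration("scene")
print([np.round(proj(cal,p),1) for p in [(.5945,.017,.031),(.5945,.034,.042),(.5945,.103,.042),(.5945,.034,.066)]])
cv2.imwrite("pics/s2.png",cv2.resize(im[215:335,215:355,::-1],None,fx=5,fy=5,interpolation=cv2.INTER_CUBIC))
```

```text
[array([259.8, 244.2]), array([263.5, 245.5]), array([280.5, 264.1]), array([263.1, 238.6])]
```

View pics/s2.png

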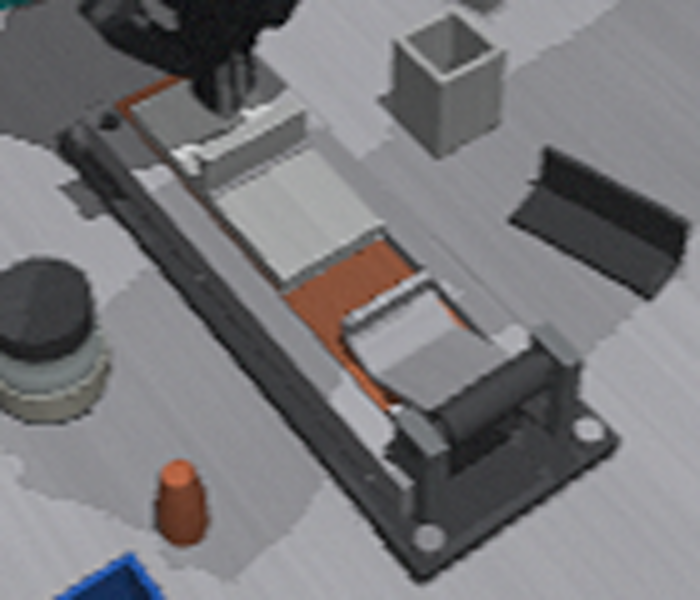

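The crop shows the fingertips ending at about (218,112), which is scene px (259,237), with bare foot still visible between them and the rib. I'll triangulate the tip to find its true height.

Run:
```python
from h import *
s=observe(); p=s["position"]; w=get_calibration("wrist"); c=get_calibration("scene"); print(p, R.from_euler("xyz",w["rotation"]).as_matrix()[:,2].round(3),w["xyz"])
for dz in (-.01,0,.01,.02,.03,.04): q=p+[0,0,dz]; print(dz,np.round(proj(w,q),1),np.round(proj(c,q),1))
for z in (.034,.042,.05,.06): print(z,ray(w,275,255,z).round(4),ray(c,260,237.5,z).round(4))
```

```text
[0.59496015 0.01688394 0.0308951 ] [ 0.    -0.3   -0.954] [0.59511756 0.09306762 0.20392504]
-0.01 [273.2 237.9] [259.8 247. ]
0 [273.1 244.9] [259.6 244.3]
0.01 [273.1 252.7] [259.4 241.5]
0.02 [273.1 261.3] [259.2 238.7]
0.03 [273.  270.9] [259.  235.8]
0.04 [273.  281.8] [258.8 232.9]
0.034 [0.596  0.0123 0.034 ] [0.5835 0.0014 0.034 ]
0.042 [0.5959 0.0161 0.042 ] [0.5872 0.0078 0.042 ]
0.05 [0.5959 0.0199 0.05  ] [0.5909 0.0141 0.05  ]
0.06 [0.5959 0.0246 0.06  ] [0.5956 0.0221 0.06  ]
```

The two views put the real tip roughly 13–20 mm above the reported z, so I'll keep going down in guarded steps.

Emit:
play_rows:
  deltas:
    - [0,0,0.002,0,0,0,1]
    - [0,0,0.004,0,0,0,1]
    - [0,0,0.006,0,0,0,1]
    - [0,0,0.006,0,0,0,1]

```text
clock: 4.3
position: [0.5949, 0.0169, 0.0278]
tool_rot: [-3.141, -0.0, 1.573]
force: [-0.4, -0.3, -0.6]
grip_width: 0.0001
finger_force: 0.0
```

Emit:
play_rows:
  deltas:
    - [0,0,0.002,0,0,0,1]
    - [0,0,0.004,0,0,0,1]
    - [0,0,0.006,0,0,0,1]
    - [0,0,0.006,0,0,0,1]

```text
clock: 4.7
position: [0.5949, 0.0169, 0.0248]
tool_rot: [-3.141, -0.0, 1.573]
force: [-0.2, 0.1, 0.1]
grip_width: -0.0006
finger_force: 0.0
```

Emit:
play_rows:
  deltas:
    - [0,0,0.002,0,0,0,1]
    - [0,0,0.004,0,0,0,1]
    - [0,0,0.006,0,0,0,1]
    - [0,0,0.006,0,0,0,1]

```text
clock: 5.1
position: [0.5949, 0.0169, 0.0218]
tool_rot: [-3.141, 0.0, 1.573]
force: [-0.9, 0.7, 0.2]
grip_width: -0.0005
finger_force: 0.0
```

Run:
```python
from h import *
im=grab_frame("scene"); w=grab_frame("wrist")
a=cv2.resize(im[205:275,230:310,::-1],(400,350),interpolation=cv2.INTER_CUBIC)
b=cv2.resize(w[180:320,195:355,::-1],(400,350),interpolation=cv2.INTER_CUBIC)
cv2.imwrite("pics/c3.png",np.hstack([a,b]))
```

```text
(no output)
```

View pics/c3.png

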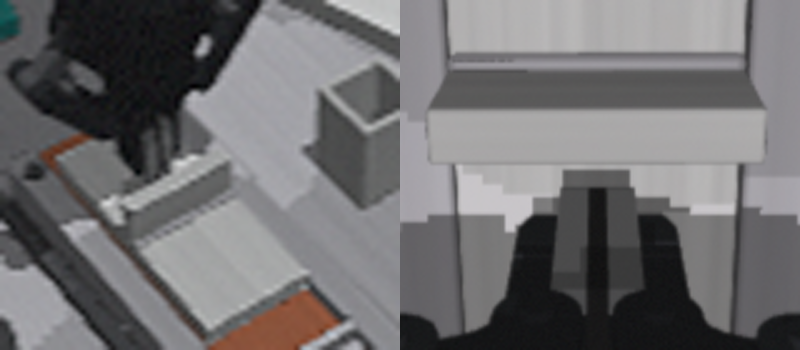

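The left half shows the tips just behind the rib. The right half shows the tip edge at v≈254 with a thin shadow gap up to v≈248, so they are a few mm above the foot. Continuing.

Emit:
play_rows:
  deltas:
    - [0,0,0.002,0,0,0,1]
    - [0,0,0.004,0,0,0,1]
    - [0,0,0.006,0,0,0,1]
    - [0,0,0.006,0,0,0,1]

```text
clock: 5.6
position: [0.5949, 0.0169, 0.0188]
tool_rot: [-3.141, -0.0, 1.573]
force: [0.1, 0.7, -0.1]
grip_width: -0.0001
finger_force: 0.0
```

Emit:
play_rows:
  deltas:
    - [0,0,0.002,0,0,0,1]
    - [0,0,0.004,0,0,0,1]
    - [0,0,0.006,0,0,0,1]
    - [0,0,0.006,0,0,0,1]

```text
clock: 6.0
position: [0.5949, 0.0169, 0.0158]
tool_rot: [-3.141, -0.0, 1.573]
force: [-0.2, 0.4, -0.8]
grip_width: 0.0
finger_force: 0.0
```

Run:
```python
from h import *
im=grab_frame("scene"); w=grab_frame("wrist")
cv2.imwrite("pics/s4f.png",im[:,:,::-1]);cv2.imwrite("pics/w4f.png",w[:,:,::-1])
old=cv2.imread("pics/scene0.png")[:,:,::-1]; o2=cv2.imread("pics/s2f.png")[:,:,::-1]
for n,i in(("0",old),("s2",o2),("now",im)):
    m=(i[:,:,0].astype(int)>i[:,:,2]+40)
    print(n,i[262:275,282,0],i[262:275,278,0], m[225:310,255:320].sum())
print("wrist col275",w[225:270,268].mean(1).round().astype(int))
o=cv2.imread("pics/w3.png"); print("w3",o[225:270,268].mean(1).round().astype(int))
a=cv2.resize(im[205:275,230:310],(400,350),interpolation=cv2.INTER_CUBIC)
b=cv2.resize(w[180:320,195:355],(400,350),interpolation=cv2.INTER_CUBIC)
cv2.imwrite("pics/c4.png",np.hstack([a,b])[:,:,::-1])
```

```text
0 [186 187 157  83  90  98 128 144 153 153 155 155 155] [178 179 179 182 188 106  87 102 124 125 155 153 153] 294
s2 [170 170 151  90  98 106 140 138 138 137 139 139 140] [161 162 165 168 179 113  96 112 130 140 136 138 138] 289
now [169 171 152  89  95 106 140 139 137 140 137 139 140] [161 164 164 165 180 116  97 111 131 141 137 137 138] 285
wrist col275 [ 89  89  91 106 140 161 166 169 168 167 167 167 167 168 167 167 167 166
 166 166 165 167 165 165 165 159 151 153 102  85  68  74  74  74  74  73
  74  74  74  74  74  74  75  74  74]
w3 [169 168 169 169 168 169 169 168 167 160 153 177 181 181 180 180 180 180
 180 179 160 105  95  94  94  96 105 122 123 110  74  74  76  75  75  76
  75  75  76  75  75  76  76  75  76]
```

View pics/c4.png

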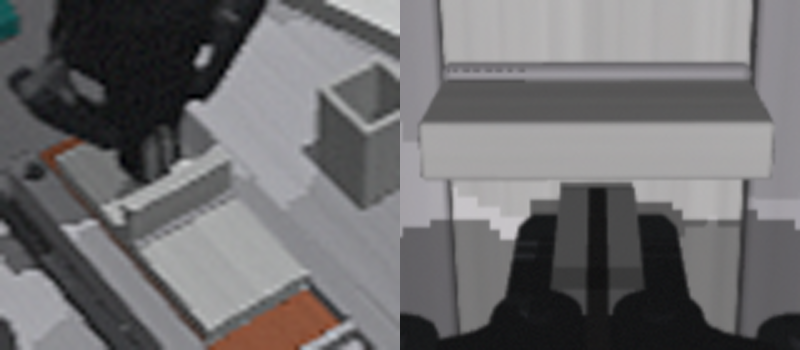

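The shadow gap is almost closed, the foot hasn't moved, and the tips are about 9 mm behind the rib. Contact should be close.

Emit:
play_rows:
  deltas:
    - [0,0,0.002,0,0,0,1]
    - [0,0,0.004,0,0,0,1]
    - [0,0,0.004,0,0,0,1]

```text
clock: 6.4
position: [0.5949, 0.0169, 0.0138]
tool_rot: [-3.141, -0.0, 1.573]
force: [0.3, 1.1, 0.7]
grip_width: 0.0
finger_force: 0.0
```

Emit:
play_rows:
  deltas:
    - [0,0,0.002,0,0,0,1]
    - [0,0,0.004,0,0,0,1]
    - [0,0,0.004,0,0,0,1]

```text
clock: 6.7
position: [0.5949, 0.0169, 0.0119]
tool_rot: [-3.141, 0.0, 1.573]
force: [0.0, 0.3, 0.2]
grip_width: 0.0003
finger_force: 0.0
```

Emit:
play_rows:
  deltas:
    - [0,0,0.002,0,0,0,1]
    - [0,0,0.004,0,0,0,1]
    - [0,0,0.004,0,0,0,1]

```text
clock: 7.0
position: [0.5951, 0.0169, 0.0102]
tool_rot: [3.141, 0.0, 1.573]
force: [-0.9, -0.9, 7.5]
grip_width: 0.0001
finger_force: 3.3
```

Run:
```python
from h import *
im=grab_frame("scene"); w=grab_frame("wrist"); cv2.imwrite("pics/w5f.png",w[:,:,::-1])
print(im[262:275,282,0],im[262:275,278,0]); print("wrist",w[225:270,268].mean(1).round().astype(int))
s=observe(); print(s["force"],s["position"],s["joint_efforts"].round(2))
```

```text
[170 172 175  98  96 107 129 141 137 138 137 138 140] [164 163 165 164 171 106  97  94 129 141 137 136 135]
wrist [ 89  88  87  87  88  89  89  91 109 142 161 166 168 167 166 166 166 166
 166 166 167 166 165 165 164 165 165 165 165 164 162 148 106  76  73  73
  74  73  73  74  74  74  74  73  74]
[-2.17942963 -0.08090768  7.33473194] [0.59511841 0.01689253 0.01025238] [ -0.14 -96.38  -6.98 -24.5    0.15  -0.6   -0.  ]
```

Contact: 7.5 N at reported z≈0.0105. Now the press, about 8 mm of travel.

Emit:
play_rows:
  deltas:
    - [0,0,0.002,0,0,0,1]
    - [0,0,0.004,0,0,0,1]
    - [0,0,0.006,0,0,0,1]
    - [0,0,0.008,0,0,0,1]
    - [0,0,0.01,0,0,0,1]
    - [0,0,0.01,0,0,0,1]

```text
clock: 7.7
position: [0.5951, 0.0169, 0.0054]
tool_rot: [3.141, 0.0, 1.573]
force: [-2.7, -0.4, 10.4]
grip_width: 0.0001
finger_force: 5.7
```

Emit:
play_rows:
  deltas:
    - [0,0,0.002,0,0,0,1]
    - [0,0,0.004,0,0,0,1]
    - [0,0,0.006,0,0,0,1]
    - [0,0,0.006,0,0,0,1]

```text
clock: 8.1
position: [0.5952, 0.0169, 0.0027]
tool_rot: [3.141, 0.0, 1.573]
force: [-4.9, -1.8, 15.1]
grip_width: -0.0
finger_force: 7.6
```

Emit:
play_rows:
  deltas:
    - [0,0,0.002,0,0,0,1]
    - [0,0,0.004,0,0,0,1]
    - [0,0,0.004,0,0,0,1]

```text
clock: 8.4
position: [0.5954, 0.0168, 0.0025]
tool_rot: [3.14, 0.001, 1.573]
force: [-17.0, -1.1, 49.9]
grip_width: -0.0001
finger_force: 25.0
```

The bed has bottomed at 50 N. I'll ease off a little, cancel the side load and start the slide.

Emit:
play_rows:
  deltas:
    - [0,-0.001,-0.001,0,0,0,1]
    - [0.006,-0.001,-0.001,0,0,0,1]
    - [0.012,-0.001,-0.001,0,0,0,1]
    - [0.018,-0.001,-0.001,0,0,0,1]
    - [0.024,-0.001,-0.001,0,0,0,1]
    - [0.03,-0.001,-0.001,0,0,0,1]
    - [0.03,-0.001,-0.001,0,0,0,1]

```text
clock: 9.1
position: [0.5967, 0.03, 0.0026]
tool_rot: [3.137, 0.002, 1.571]
force: [-1.3, -10.9, 31.9]
grip_width: 0.0002
finger_force: 15.9
```

```bash
cat > st.py <<'E'
from h import *
# foot front edge in wrist view: grey/copper boundary along mid column
w=grab_frame("wrist"); cal=get_calibration("wrist"); s=observe()
cv2.imwrite("pics/w_%d.png"%(s["clock"]*100),w[:,:,::-1])
i=w.astype(int); m=(i[:,:,0]>i[:,:,2]+35)
r=np.where(m[:200,285])[0]; print("copper rows",r[:1],r[-1:],"front y",ray(cal,285,r[-1]+1,.034)[1] if len(r) else None)
print(s["clock"],s["position"].round(4),s["force"].round(1))
E
python3 st.py
```

```text
copper rows [0] [67] front y 0.11800310488830432
9.15 [0.5968 0.03   0.0026] [ -0.1 -11.2  30.8]
```

Emit:
play_rows:
  deltas:
    - [0.006,0,0,0,0,0,1]
    - [0.012,0,0,0,0,0,1]
    - [0.018,0,0,0,0,0,1]
    - [0.024,0,0,0,0,0,1]
    - [0.03,0,0,0,0,0,1]
    - [0.036,0,0,0,0,0,1]

```text
clock: 9.75
position: [0.5968, 0.0473, 0.0026]
tool_rot: [3.137, 0.003, 1.571]
force: [-0.0, -14.2, 32.3]
grip_width: -0.0001
finger_force: 16.2
```

```bash
python3 st.py
```

```text
copper rows [47] [66] front y 0.13643497155746107
9.8 [0.5968 0.048  0.0026] [  0.5 -11.6  31.8]
```

Emit:
play_rows:
  deltas:
    - [0.006,0,0,0,0,0,1]
    - [0.012,0,0,0,0,0,1]
    - [0.018,0,0,0,0,0,1]
    - [0.024,0,0,0,0,0,1]
    - [0.03,0,0,0,0,0,1]
    - [0.036,0,0,0,0,0,1]

```text
clock: 10.4
position: [0.5968, 0.0654, 0.0026]
tool_rot: [3.137, 0.003, 1.571]
force: [0.9, -13.9, 32.4]
grip_width: 0.0004
finger_force: 16.3
```

Emit:
play_rows:
  deltas:
    - [0.006,0,0,0,0,0,1]
    - [0.012,0,0,0,0,0,1]
    - [0.018,0,0,0,0,0,1]
    - [0.024,0,0,0,0,0,1]

```text
clock: 10.8
position: [0.5968, 0.0752, 0.0026]
tool_rot: [3.138, 0.005, 1.569]
force: [1.1, -18.5, 33.0]
grip_width: -0.0002
finger_force: 16.6
```

```bash
cat >> st.py <<'E'
# rib rear top edge, 0.058 high when pressed
c=w[:262,285].mean(1).astype(int); e=np.abs(np.diff(c)); k=np.where(e>15)[0]
print("edges",[(int(a),int(c[a]),int(c[a+1]),ray(cal,285,a+1,.058)[1].round(4)) for a in k])
E
python3 st.py
```

```text
copper rows [] [] front y None
10.85 [0.5967 0.0766 0.0026] [  0.2 -16.   32.1]
edges [(59, 133, 151, np.float64(0.1651)), (116, 142, 120, np.float64(0.1476)), (117, 120, 153, np.float64(0.1473)), (126, 148, 126, np.float64(0.1443)), (127, 126, 93, np.float64(0.144)), (136, 100, 131, np.float64(0.141)), (137, 131, 177, np.float64(0.1407)), (213, 178, 159, np.float64(0.1135)), (214, 159, 111, np.float64(0.1131)), (220, 157, 141, np.float64(0.1107)), (221, 141, 118, np.float64(0.1104)), (222, 118, 95, np.float64(0.11)), (240, 99, 126, np.float64(0.1028)), (241, 126, 160, np.float64(0.1024))]
```

Emit:
play_rows:
  deltas:
    - [0.006,0,0,0,0,0,1]
    - [0.012,0,0,0,0,0,1]
    - [0.018,0,0,0,0,0,1]
    - [0.024,0,0,0,0,0,1]

```text
clock: 11.25
position: [0.5967, 0.0877, 0.0026]
tool_rot: [3.138, 0.005, 1.57]
force: [1.1, -21.8, 33.5]
grip_width: 0.0002
finger_force: 28.7
```

Emit:
play_rows:
  deltas:
    - [0.004,0,0,0,0,0,1]
    - [0.008,0,0,0,0,0,1]
    - [0.012,0,0,0,0,0,1]
    - [0.012,0,0,0,0,0,1]

```text
clock: 11.65
position: [0.5967, 0.0942, 0.0026]
tool_rot: [3.138, 0.004, 1.57]
force: [-0.3, -19.1, 33.5]
grip_width: -0.0002
finger_force: 27.7
```

```bash
python3 st.py
```

```text
copper rows [] [] front y None
11.7 [0.5967 0.0942 0.0026] [  0.2 -18.8  33.3]
edges [(162, 146, 111, np.float64(0.1498)), (163, 111, 80, np.float64(0.1494)), (166, 87, 128, np.float64(0.1484)), (167, 128, 150, np.float64(0.148)), (179, 136, 103, np.float64(0.1437)), (181, 100, 131, np.float64(0.143)), (182, 131, 177, np.float64(0.1427)), (224, 165, 121, np.float64(0.1268)), (231, 155, 134, np.float64(0.1241)), (232, 134, 104, np.float64(0.1237)), (252, 93, 115, np.float64(0.1155)), (253, 115, 161, np.float64(0.1151))]
```

Emit:
play_rows:
  deltas:
    - [0.004,0,0,0,0,0,1]
    - [0.008,0,0,0,0,0,1]
    - [0.012,0,0,0,0,0,1]
    - [0.012,0,0,0,0,0,1]

```text
clock: 12.1
position: [0.5967, 0.1003, 0.0026]
tool_rot: [3.138, 0.004, 1.57]
force: [-0.1, -18.9, 33.3]
grip_width: -0.0001
finger_force: 27.6
```

```bash
python3 st.py
```

```text
copper rows [] [] front y None
12.15 [0.5967 0.1002 0.0026] [  1.3 -19.5  33.6]
edges [(0, 100, 126, np.float64(0.2052)), (127, 136, 152, np.float64(0.1677)), (177, 149, 112, np.float64(0.1505)), (178, 112, 80, np.float64(0.1501)), (181, 75, 95, np.float64(0.149)), (182, 95, 138, np.float64(0.1487)), (185, 139, 123, np.float64(0.1476)), (186, 123, 149, np.float64(0.1472)), (195, 151, 179, np.float64(0.1439)), (224, 166, 122, np.float64(0.1328)), (226, 110, 126, np.float64(0.1321)), (231, 155, 135, np.float64(0.1301)), (232, 135, 105, np.float64(0.1297)), (252, 93, 116, np.float64(0.1216)), (253, 116, 162, np.float64(0.1211))]
```

Emit:
play_rows:
  deltas:
    - [0.003,0,0,0,0,0,1]
    - [0.006,0,0,0,0,0,1]
    - [0.006,0,0,0,0,0,1]

```text
clock: 12.45
position: [0.5967, 0.1031, 0.0026]
tool_rot: [3.138, 0.004, 1.57]
force: [0.8, -20.5, 35.2]
grip_width: 0.0002
finger_force: 27.9
```

Emit:
play_rows:
  deltas:
    - [0.003,0,0,0,0,0,1]
    - [0.006,0,0,0,0,0,1]
    - [0.006,0,0,0,0,0,1]

```text
clock: 12.75
position: [0.5967, 0.1037, 0.0026]
tool_rot: [3.138, 0.007, 1.568]
force: [-1.0, -31.1, 38.0]
grip_width: -0.0001
finger_force: 32.6
```

The push force is rising while y barely changes, so this looks like the stop. One more push to confirm.

Emit:
play_rows:
  deltas:
    - [0.002,0,0,0,0,0,1]
    - [0.003,0,0,0,0,0,1]
    - [0.003,0,0,0,0,0,1]

```text
clock: 13.05
position: [0.5967, 0.1037, 0.0026]
tool_rot: [3.139, 0.009, 1.567]
force: [-1.2, -37.0, 40.9]
grip_width: -0.0007
finger_force: 35.6
```

Run:
```python
from h import *
w=grab_frame("wrist"); t=grab_frame("top"); s=observe(); print(s["position"],s["force"])
a=cv2.resize(w[20:300,180:370],(407,600)); b=cv2.resize(t[160:212,205:260],(390,369),interpolation=cv2.INTER_CUBIC)
b=cv2.copyMakeBorder(b,0,231,0,0,cv2.BORDER_CONSTANT)
cv2.imwrite("pics/home.png",np.hstack([a,b])[:,:,::-1])
```

```text
[0.5966865  0.10370611 0.00256437] [ -1.25380982 -37.16104967  40.4129194 ]
```

View pics/home.png

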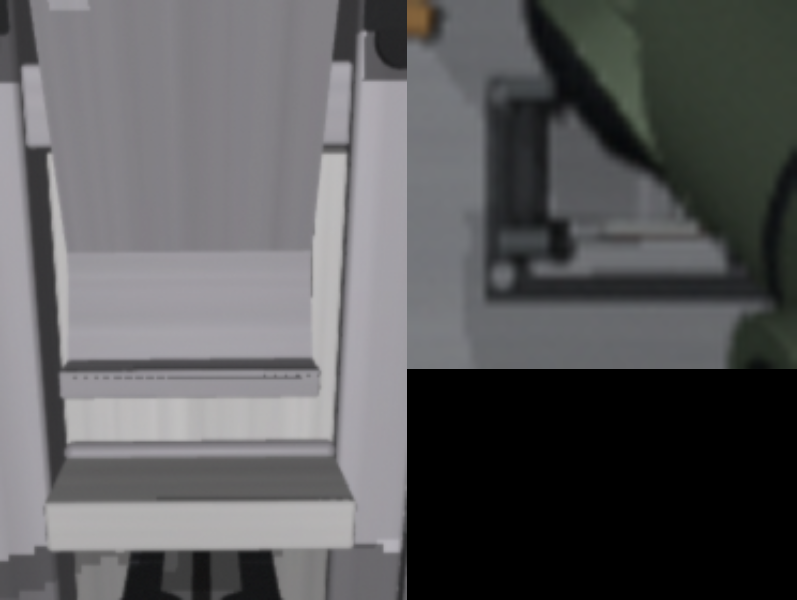

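The foot's front end meets the end stop on both sides of the leaf (left panel, rows ≈147) and the rib sits clear of the leaf's nose. The push force jumps without any motion, so it is home. To release, I'll relieve the push elastically, rise while still lightly touching the rib, then back off and go up.

Emit:
play_rows:
  deltas:
    - [-0.003,0,0,0,0,0,1]
    - [-0.004,0,-0.002,0,0,0,1]
    - [-0.005,0,-0.005,0,0,0,1]
    - [-0.006,0,-0.01,0,0,0,1]
    - [-0.007,0,-0.015,0,0,0,1]
    - [-0.008,0,-0.019,0,0,0,1]

```text
clock: 13.75
position: [0.5946, 0.1043, 0.0097]
tool_rot: [-3.141, 0.003, 1.571]
force: [3.9, -9.7, -4.8]
grip_width: -0.0
finger_force: 5.3
```

Emit:
play_rows:
  deltas:
    - [-0.002,0,0,0,0,0,1]
    - [-0.004,0,0,0,0,0,1]
    - [-0.008,0,-0.003,0,0,0,1]
    - [-0.016,0,-0.01,0,0,0,1]
    - [-0.02,0,-0.03,0,0,0,1]
    - [-0.02,0,-0.06,0,0,0,1]

```text
clock: 14.35
position: [0.5941, 0.0971, 0.0407]
tool_rot: [-3.141, 0.0, 1.573]
force: [-0.1, -0.1, -0.1]
grip_width: 0.0001
finger_force: 0.0
```

Emit:
play_rows:
  deltas:
    - [0,0,-0.06,0,0,0,1]
    - [0,0,-0.14,0,0,0,1]
    - [-0.06,0,-0.2,0,0,0,1]
    - [-0.14,0,-0.24,0,0,0,1]
    - [-0.2,0,-0.24,0,0,0,1]
    - [-0.2,0,-0.24,0,0,0,1]

```text
clock: 14.95
position: [0.5949, -0.0075, 0.1619]
tool_rot: [3.14, 0.002, 1.567]
force: [-0.6, -0.3, -0.7]
grip_width: -0.0002
finger_force: 0.0
```

Run:
```python
from h import *
w=grab_frame("wrist"); t=grab_frame("scene"); s=observe(); print(s["clock"],s["position"],s["force"])
a=w[0:300,130:430]; b=cv2.resize(t[235:335,240:345],(420,400),interpolation=cv2.INTER_CUBIC)
a=cv2.resize(a,(380,400))
cv2.imwrite("pics/end.png",np.hstack([a,b])[:,:,::-1])
```

```text
15.05 [ 0.59466413 -0.00280611  0.1611616 ] [0.7823021  1.07648458 0.00588666]
```

I've used all 10 picture views, so I'll check the final pose numerically.

Run:
```python
from h import *
w=grab_frame("wrist"); cal=get_calibration("wrist"); i=w.astype(int)
for u in (258,275,295):
    m=i[:,u,0]>i[:,u,2]+35; r=np.where(m[:260])[0]
    c=i[:260,u].mean(1); k=np.where(np.abs(np.diff(c))>20)[0]
    print(u,"copper",r[:1],r[-1:],"rear y@.038",[ray(cal,u,x,.038)[1].round(4) for x in r[:1]])
    print([(int(a),ray(cal,u,a+1,.038)[1].round(4),ray(cal,u,a+1,.062)[1].round(4)) for a in k])
```

```text
258 copper [125] [225] rear y@.038 [np.float64(0.0543)]
[(5, np.float64(0.1433), np.float64(0.1377)), (15, np.float64(0.1365), np.float64(0.1314)), (16, np.float64(0.1358), np.float64(0.1308)), (40, np.float64(0.1189), np.float64(0.1153)), (41, np.float64(0.1182), np.float64(0.1146)), (42, np.float64(0.1174), np.float64(0.1139)), (50, np.float64(0.1117), np.float64(0.1086)), (54, np.float64(0.1087), np.float64(0.1059)), (55, np.float64(0.108), np.float64(0.1053)), (123, np.float64(0.0551), np.float64(0.0567)), (124, np.float64(0.0543), np.float64(0.0559)), (127, np.float64(0.0518), np.float64(0.0536)), (224, np.float64(-0.0358), np.float64(-0.0269)), (225, np.float64(-0.0368), np.float64(-0.0278)), (233, np.float64(-0.0448), np.float64(-0.0351)), (234, np.float64(-0.0458), np.float64(-0.036))]
275 copper [125] [224] rear y@.038 [np.float64(0.0543)]
[(15, np.float64(0.1365), np.float64(0.1314)), (16, np.float64(0.1358), np.float64(0.1308)), (40, np.float64(0.1189), np.float64(0.1153)), (41, np.float64(0.1182), np.float64(0.1146)), (42, np.float64(0.1175), np.float64(0.114)), (54, np.f
[... 282 characters left out ...]
oat64(-0.0447), np.float64(-0.0351)), (254, np.float64(-0.0662), np.float64(-0.0548))]
295 copper [126] [224] rear y@.038 [np.float64(0.0535)]
[(5, np.float64(0.1434), np.float64(0.1378)), (15, np.float64(0.1365), np.float64(0.1315)), (16, np.float64(0.1358), np.float64(0.1308)), (41, np.float64(0.1182), np.float64(0.1147)), (42, np.float64(0.1175), np.float64(0.114)), (54, np.float64(0.1088), np.float64(0.106)), (55, np.float64(0.1081), np.float64(0.1053)), (123, np.float64(0.0552), np.float64(0.0567)), (124, np.float64(0.0544), np.float64(0.056)), (127, np.float64(0.0519), np.float64(0.0537)), (224, np.float64(-0.0358), np.float64(-0.0268)), (233, np.float64(-0.0447), np.float64(-0.0351))]
```

```bash
python3 -c "
from workcell import *
print(job_done())"
```

```text
the job is handed in; nothing more can be done
None
```

I pressed the T-piece fully down, slid it under the leaf spring to the end stop and let it go. A final camera measurement puts it within about 1 mm of home; the job is handed in at about 15 s of the 42 s allowed, with no verdict shown.

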